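# Knock out a cast rosette and hold the chip cover up

## Task

A freshly cast rosette sits in the blue knock-out box. With the clear cover shut, pull the sprung lever with the red grip towards the front of the box all the way to its stop to knock the cast loose, then ease it back slowly to its rest without letting it spring back; after that raise the cover by its black handle and hold it 60 degrees open so that a colleague can take the rosette out. The cover falls shut if let go, so finish while still holding it there, leaving the rosette in its mould and the bottle, jar and scraper beside the box where they are.

Things in the scene. Friction and masses are not known exactly. Their poses are not given: they have to be found in the camera images.
- machine: The blue knock-out box, fixed to the bench: a block 200 x 200 mm, 45 mm high, with a round mould recess in the middle. Origin: centre of its underside, on the bench. Its axes: x from the front (handle side, towards the robot) to the back (hinge side), y to the left, z up; it stands turned about the vertical by up to about 13 degrees, so take all directions from it. The lever stands on its right (-y) side.
- lever (a joint): Angle of the sprung lever in rad: 0 at rest (leaning back 15 degrees from upright, to the machine's +x), grows as the grip is pulled to the machine's -x and then down; stop at 0.95 (leaning forward 39 degrees). A spring pulls it back to 0: about 2 N at the grip near rest, about 6 N at the stop; let go, it flies back.
- lever_grip (a point): Middle of the lever's red crank grip, a round bar 26 mm thick and 75 mm long along the machine's y; it moves with the lever. The 12 mm steel rod joins it at its inner end, 45 mm to the machine's +y from this point. It circles the pivot at 170 mm, about 214 mm above the bench at rest and 182 mm at the stop. It can be gripped from above across the machine's x axis and turns between the fingers.
- lever_pivot (a point): Point on the lever's pivot axis (fixed, along the machine's y) level with the middle of the grip: x 40, y -190, z 50 mm from the machine's origin.
- cover (a joint): Angle of the cover in rad: 0 shut (level), grows as the front edge rises; 60 degrees is 1.047; stop at 1.4. It falls shut from any angle. Cover mass 0.4 to 0.85 kg.
- cover_handle (a point): Middle of the bar of the cover's black handle, moving with the cover: a round bar 12 mm thick, 110 mm long along the machine's y, standing 45 mm above the cover's top sheet (39 mm clear beneath) on two posts 110 mm apart. Shut, it lies 145 mm above the bench. In the plane of the swing it lies 155 mm in front of and 45 mm above the hinge axis when shut. It can be gripped from above across the machine's x axis; the bar turns between the fingers.
- cover_hinge (a point): Middle of the cover's hinge axis (fixed), along the machine's y at the back: x 90, y 0, z 100 mm from the machine's origin. The cover is a clear sheet with yellow edges, 185 mm deep, 190 mm wide, with 52 mm skirts at front and sides.
- rosette: The white cast rosette, 108 mm diameter, 21 mm thick, loose in the mould recess under the cover (not to be handled); origin: centre of its underside. The lever lifts it up to 12 mm and lowers it again.
- bottle: Bystander: water bottle with blue cap, 64 mm diameter, 190 mm high, standing beside the box; origin at the centre of its underside.
- paint_jar: Bystander: green paint jar with white lid, 68 mm diameter, 75 mm high, standing beside the box; origin at the centre of its underside.
- scraper: Bystander: flat scraper with red handle, about 280 mm long and under 30 mm high, lying along the machine's x within about 17 degrees on the bench to the right of the box; origin at its underside.

How it is judged:
On the way, in this order (a step that is already met when the one before it is completed fails the run):
1. the lever is pulled to its stop (value of joint lever above 0.87 rad), for 0.2 s.
2. the lever is back at rest (value of joint lever below 0.08 rad), for 0.2 s.
At the end, for the whole second after the job is handed in: The robot is holding the cover still at 60 degrees (within 5), touching it; the lever is at rest (within 0.08 rad), the rosette is in its mould (within 15 mm) and the bottle, jar and scraper are within 30 mm of where they stood (value of joint cover between 0.96 and 1.135 rad and velocity of joint cover between -0.1 and 0.1 rad/s and contact force between any of the fingers, the arm and cover above 0.5 N and value of joint lever below 0.08 rad and distance of rosette from where it was at the start of the episode below 0.015 m and distance of each of bottle, paint_jar, scraper from where it was at the start of the episode below 0.03 m); the arm keeps its last pose, push and grip.
It fails at once if the lever springs back (faster than 2 rad/s) (velocity of joint lever below -2 rad/s).
It fails at once if the cover is open while the lever is off its rest (value of joint cover above 0.12 rad and value of joint lever above 0.15 rad).
It fails at once if the rosette leaves its mould (distance of rosette from where it was at the start of the episode above 0.03 m).
It fails at once if the bottle, jar or scraper is knocked (moved over 30 mm) (distance of any of bottle, paint_jar, scraper from where it was at the start of the episode above 0.03 m).
It also fails if it takes over 64 s, if anything falls off the work surface, if the arm or the gripper's body presses on something with over 40 N, if the wrist force passes 120 N, or if a joint passes its speed limit or range.

## Robot

A 7-joint arm with a two-finger parallel gripper is mounted at the origin on the work surface. World frame = base frame: x ahead of the robot, y to its left, z up, the work surface at z = 0. Lengths are in m, angles in rad, forces in N, time in s.
With the tool pointing down it reaches from about 0.4 to 0.9 m from the base axis. Payload 5.6 kg.
Tool frame: the origin (TCP) lies midway between the tips of the shut fingers; the grasp point (between the pads) lies 19 mm behind it; y points along the fingers, z is the direction in which the jaws open and shut, and the axes are right-handed (so a half turn about y gives the same grasp; the last joint's range is limited). The gripper opens to 92 mm and grips with 3 to 60 N. Pads are 20 mm wide; open, the fingers measure 128 mm over their backs; the gripper's body (75 mm by 189 mm) begins 69 mm behind the grasp point.
Start: joints at [1.071, 0.468, -0.012, 1.603, 0.006, 1.071, -0.056], TCP at [0.287, -0.583, 0.215] pointing down, gripper open.
Joint ranges: [-2.53, 2.53], [-0.31, 2.02], [-1.57, 1.55], [0.28, 2.44], [-1.29, 4.43], [0.15, 1.84], [-2.92, 2.92]. Speed limits (rad/s): [2.57, 2.57, 3.14, 3.14, 3.14, 3.14, 3.14].

## Interface

Orientations are given as a 3x3 rotation matrix whose columns are the frame's x, y, z axes.
In Python, from station import env, effector, solver, viewer, workorder, search_frame, tip_of gives the robot as it stands. Calls block until the motion is done:
- env.reach(position, orientation): joint-space move of the TCP to a pose.
- env.movel(position, frame=None, rate=0.15): straight line of the TCP; frame=None keeps the orientation; rate is the mean speed in m/s.
- env.goto_joints(angles): joint-space move.
- effector.release() and effector.grasp(squeeze=None): open the fingers fully, or close them until they stop; squeeze is the grip in N (None keeps the last).
- env.pause(seconds).
- solver.inverse_kinematics(position, orientation): joint angles nearest the present ones, or None.
- env.sense(): the state.
- viewer.read_camera(name): name is "side" or "top" or "wrist"; returns (picture, depth): 384x512x3 uint8, red, green, blue; 384x512 float32, m along the optical axis (not along the pixel's ray), 0 where there is no reading.
- viewer.camera_info(name): a dict with "intrinsics" (3x3 intrinsics, pixels), "eye" and "rotation" of the camera in the world; the wrist camera has in their place "T_tool_cam" (4x4, takes a point from camera to tool coordinates, whose origin is the TCP and whose axes are the tool frame's). Camera axes: x right, y up, looking along -z (the intrinsics and any distortion apply to the point x, -y, -z); pixel columns grow to the right and rows downward; lengths in m; the calibration is good to about 2 mm. A picture is of the moment at which its call begins: read the wrist's pose just before it. camera_info takes no time and is no camera call.
A pose or a line that the arm cannot do raises env.PlanningError and nothing moves.
- workorder.finish_job(): hands the job in, once; it reports no verdict.
Trained networks look in the newest picture that a camera, given by its name, has taken for a name from the list of things; names that differ only in an ending like _2 or _b are one class to them, and where a whole thing is asked for, a point or a joint stands for the part that bears it (a point fixed in the world has none). Each returns a list of dicts, best first, with "score" (0 to 1); they miss things now and then, are a little off and sometimes report something else, mostly with a low value. They report only what shows in the picture. A call takes as long as a camera call.
- search_frame(camera, name): "at" ([x, y, z] in m, in world coordinates, good to about 4 mm: the middle of the surface that is visible of it).
- tip_of(camera, name): "at" ([x, y, z] in m, in world coordinates, good to about 4 mm: a listed point, or the origin of a listed thing).
The state is a dict: "t": time; "joint_positions": joint angles; "joint_velocities": joint speeds; "tau": joint torques, N m; "ee_pos": TCP position; "tcp_rot": TCP orientation; "wrist_force": force on the tool from outside, world axes, zero at the start; "moment": the same for the moment, N m; "gripper_width": finger opening in m.
Only numpy, scipy, OpenCV 4.12 (cv2) and the standard library are available. Lean on these libraries where they do the work, as an engineer would, in place of code of your own. Each camera call takes 0.05 s, during which the arm holds its last target.

## Working session

There is one attempt and no reset: what is moved stays moved. The work goes in short steps, each a Python script; the robot and the scene stay as the last script left them, time stands still between calls to the robot, and variables do not carry over. Pictures are saved under pics/ and viewed, and the job is handed in when it is done.

```bash
mkdir -p pics; ls
python3 - <<'E'
from station import *
from station import env, viewer, search_frame, tip_of
import cv2, numpy as np
s=env.sense(); print(s)
for c in ("side","top","wrist"):
    p,d=viewer.read_camera(c); cv2.imwrite(f"pics/{c}0.png",p[:,:,::-1])
    print(c,{k:np.round(v,3).tolist() if not isinstance(v,str) else v for k,v in viewer.camera_info(c).items()})
for c in ("side","top"):
    for n in ["machine","lever_grip","lever_pivot","cover_handle","cover_hinge","rosette","bottle","paint_jar","scraper"]:
        r=tip_of(c,n)[:2]; print(c,n,[(np.round(x["at"],4).tolist(),round(x["score"],2)) for x in r])
print(env.sense()["t"])
E
```

```text
pics
{'t': 0.0, 'joint_positions': array([ 1.07101748,  0.46839531, -0.01157837,  1.60360578,  0.00598708,
        1.07138654, -0.05629983]), 'joint_velocities': array([ 4.51638532e-04, -1.41237622e-03,  1.15504509e-03,  4.31067747e-04,
       -3.55541367e-04,  2.04658874e-04,  6.54855568e-05]), 'tau': array([-3.75956815e-04, -5.20570457e+01, -1.30020676e-02, -2.43748051e+01,
       -5.67113527e-02,  1.73704937e-02,  1.54433128e-04]), 'ee_pos': array([ 0.28636248, -0.58288144,  0.21363595]), 'tcp_rot': array([[-8.97518352e-01, -8.84728035e-04,  4.40976218e-01],
       [-4.40977088e-01,  1.52222073e-03, -8.97517070e-01],
       [ 1.22795375e-04, -9.99998450e-01, -1.75636583e-03]]), 'wrist_force': array([ 0.57665231,  0.00381095, -0.17926499]), 'moment': array([ 0.01020055,  0.06758753, -0.00200907]), 'gripper_width': 0.0917781803064262}
side {'intrinsics': [[437.639, 0.0, 259.87], [0.0, 437.639, 188.741], [0.0, 0.0, 1.0]], 'eye': [0.333, 0.796, 0.781], 'rotation': [[-0.957, 0.165, -0.239], [-0.289, -0.6, 0.746], [-0.021, 0.783, 0.622]]}
top {'intrinsics': [[406.217, 0.0, 249.879], [0.
[... 616 characters left out ...]
)]
side cover_hinge [([0.6322, -0.0293, 0.103], 0.67)]
side rosette []
side bottle [([0.5066, 0.2294, 0.005], 0.94), ([0.4813, -0.0058, 0.1433], 0.16)]
side paint_jar [([0.6696, 0.1945, -0.0022], 0.9)]
side scraper [([0.545, -0.2967, 0.0054], 0.66)]
top machine [([0.5412, -0.0214, -0.0006], 0.84)]
top lever_grip [([0.601, -0.2145, 0.2181], 0.93)]
top lever_pivot [([0.5572, -0.209, 0.0549], 0.81), ([0.5111, 0.221, 0.0006], 0.26)]
top cover_handle [([0.4808, -0.0031, 0.1469], 0.93)]
top cover_hinge [([0.6314, -0.0295, 0.1034], 0.81)]
top rosette []
top bottle [([0.5106, 0.22, 0.0004], 0.66)]
top paint_jar [([0.6639, 0.1936, 0.0003], 0.58), ([0.6003, -0.2149, 0.2131], 0.33)]
top scraper []
1.05
```

View pics/side0.png

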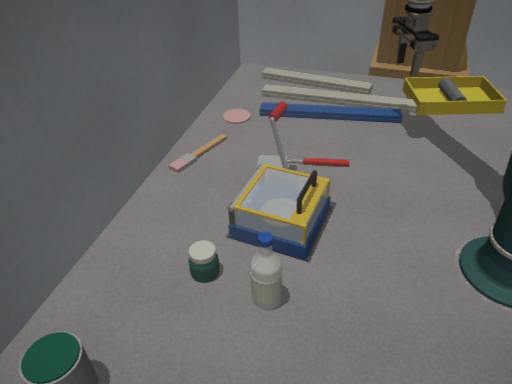

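View pics/top0.png

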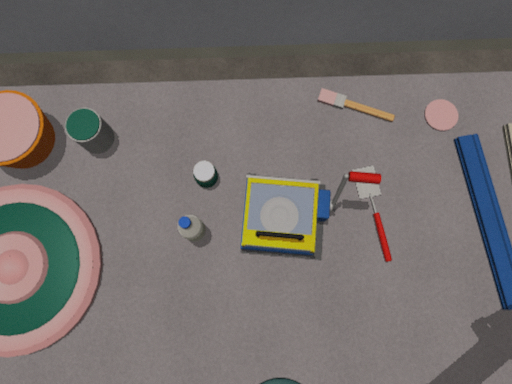

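The side view shows the grip at about (278,112) and the handle at (307,192). In the top view they are at (365,177) and (280,236). Both match the networks' points. Next I'll fit the machine pose and check reachability.

```bash
cat > h.py <<'E'
from station import env, effector, solver, viewer, workorder, search_frame, tip_of
import numpy as np, cv2, json
from scipy.optimize import least_squares
obs=[((0,0,0),(.5425,-.0131,.0007)),((0,0,0),(.5412,-.0214,-.0006)),
((.084,-.19,.2142),(.5988,-.2172,.2094)),((.084,-.19,.2142),(.601,-.2145,.2181)),((.04,-.19,.05),(.5572,-.209,.0549)),
((-.065,0,.145),(.481,-.005,.1471)),((-.065,0,.145),(.4808,-.0031,.1469)),((.09,0,.1),(.6322,-.0293,.103)),((.09,0,.1),(.6314,-.0295,.1034))]
L=np.array([o[0] for o in obs]);W=np.array([o[1] for o in obs])
Rz=lambda a:np.array([[np.cos(a),-np.sin(a),0],[np.sin(a),np.cos(a),0],[0,0,1]])
fit=least_squares(lambda p:(L@Rz(p[2]).T+[p[0],p[1],0]-W).ravel(),[.54,-.015,-.16],loss='soft_l1',f_scale=.004)
ox,oy,yaw=fit.x; RM=Rz(yaw); O=np.array([ox,oy,0])
mw=lambda p:O+RM@np.array(p,float)
def tool(tilt=0,s=1):
    "tool down, jaws along machine x"
    y=RM@np.array([np.sin(tilt),0,-np.cos(tilt)]); z=s*RM@np.array([np.cos(tilt),0,np.sin(tilt)])
    return np.column_stack([np.cross(y,z),y,z])
def grip(a): return mw([.04-.17*np.sin(a-np.radians(15)),-.19,.05+.17*np.cos(a-np.radians(15))])
def handle(a,):
    b=a+np.arctan2(.045,.155); r=np.hypot(.155,.045)
    return mw([.09-r*np.cos(b),0,.1+r*np.sin(b)])
D=np.array([0,0,-.019])
def st(m=""):
    s=env.sense(); print(m,"t%.2f"%s["t"],s["ee_pos"].round(4),"F",s["wrist_force"].round(1),"M",s["moment"].round(2),"w%.4f"%s["gripper_width"]); return s
E
python3 - <<'E'
from h import *
print(fit.x, (L@RM.T+O-W).round(4).tolist())
for s in (1,-1):
  R=tool(0,s)
  for n,p in [("gu",grip(0)+[0,0,.1]),("g0",grip(0)),("g1",grip(.95)),("gu1",grip(0)+[0,0,.14]),("h0",handle(0)),("hu",handle(0)+[0,0,.12]),("h60",handle(1.047))]:
    q=solver.inverse_kinematics(p+D,R); print(s,n,p.round(3),None if q is None else np.round(q,2))
E
```

```text
[ 0.54370813 -0.01543615 -0.14514404] [[0.0012, -0.0023, -0.0007], [0.0025, 0.006, 0.0006], [0.0005, 0.0016, 0.0048], [-0.0017, -0.0011, -0.0039], [-0.0014, -0.0002, -0.0049], [-0.0016, -0.001, -0.0021], [-0.0014, -0.0029, -0.0019], [0.0006, 0.0008, -0.003], [0.0014, 0.001, -0.0034]]
1 gu [ 0.599 -0.216  0.314] [ 0.55  0.41 -0.36  1.53  0.15  1.23  0.03]
1 g0 [ 0.599 -0.216  0.214] [ 0.55  0.5  -0.35  1.64  0.19  1.04 -0.  ]
1 g1 [ 0.449 -0.194  0.181] [ 0.68  0.3  -0.4   2.02  0.15  0.85  0.05]
1 gu1 [ 0.599 -0.216  0.354] [ 0.55  0.39 -0.36  1.47  0.14  1.31  0.04]
1 h0 [ 0.479 -0.006  0.145] [ 0.4   0.37 -0.54  2.06  0.26  0.78 -0.44]
1 hu [ 0.479 -0.006  0.265] [ 0.47  0.2  -0.58  1.94  0.13  1.04 -0.32]
1 h60 [ 0.595 -0.023  0.257] [ 0.41  0.42 -0.55  1.69  0.24  1.1  -0.36]
-1 gu [ 0.599 -0.216  0.314] [-0.53  0.71  1.35  1.6  -0.7   1.41 -2.4 ]
-1 g0 [ 0.599 -0.216  0.214] [ 0.11  0.47  0.25  1.67 -0.13  1.02 -2.88]
-1 g1 [ 0.449 -0.194  0.181] [ 0.18  0.26  0.18  2.05 -0.06  0.84 -2.89]
-1 gu1 [ 0.599 -0.216  0.354] [-0.53  0.66  1.35  1.54 -0.65  1.46 -2.44]
-1 h0 [ 0.479 -0.006  0.145] [ 0.93  0.76 -1.32  2.03  0.86  1.07  2.19]
-1 hu [ 0.479 -0.006  0.265] [ 0.99  0.45 -1.29  1.92  0.47  1.14  2.51]
-1 h60 [ 0.595 -0.023  0.257] [ 0.84  0.76 -1.32  1.67  0.76  1.33  2.38]
```

Run:
```python
from h import *
env.reach(grip(0)+[0,0,.09],tool()); st()
p,d=viewer.read_camera("wrist"); cv2.imwrite("pics/w1.png",p[:,:,::-1])
for c in ["wrist","top"]:
  if c=="top": viewer.read_camera(c)
  for f in (tip_of,search_frame): print(c,[(np.round(x["at"],4).tolist(),round(x["score"],2)) for x in f(c,"lever_grip")[:2]])
print(grip(0), env.sense()["t"])
```

```text
t2.83 [ 0.5985 -0.2177  0.3037] F [ 0.6  0.2 -0.4] M [-0.11 -0.09  0.05] w0.0916
wrist [([0.6019, -0.2157, 0.2143], 0.93)]
wrist [([0.6003, -0.2031, 0.2246], 0.91)]
top [([0.6017, -0.211, 0.2166], 0.75)]
top [([0.5944, -0.1843, 0.2238], 0.76)]
[ 0.59934348 -0.21558754  0.21420739] 3.1333
```

View pics/w1.png

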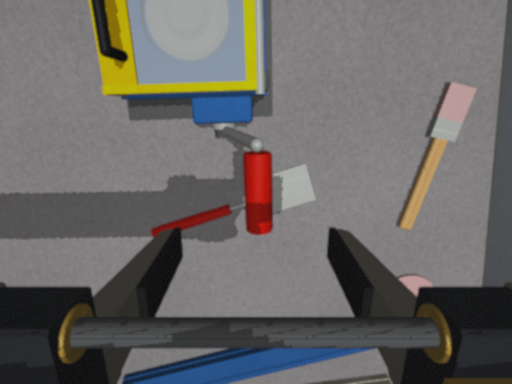

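The red grip at (258,192) is centred between the fingertips, so I'll descend and grasp.

Run:
```python
from h import *
env.movel(grip(0)+D+[0,0,-.002],rate=.08); st("down")
effector.grasp(30); s=st("grip")
import math
g=s["ee_pos"]-s["tcp_rot"][:,1]*.019
print("grip pt machine", RM.T@(g-O))
```

```text
down t4.67 [ 0.5997 -0.2157  0.1938] F [ 0.4  0.3 -0.4] M [-0.05 -0.08  0.01] w0.0919
grip t5.69 [ 0.6003 -0.2157  0.1937] F [ 3.  -0.8  1.2] M [-0.22 -0.77  0.19] w0.0254
grip pt machine [ 0.08490851 -0.19000027  0.2126888 ]
```

Run:
```python
from h import *
R=tool(); off=RM@np.array([.001,0,0])+[0,0,-.0015]
for a in [.12,.24,.36,.48,.6,.7,.8,.88,.93,.96]:
    env.movel(grip(a)+off+D,R,rate=.08); s=st("%.2f"%a)
    m=RM.T@(s["ee_pos"]-D-O)-[.04,-.19,.05]; print("   ang %.3f r %.4f Fm"%(np.arctan2(-m[0],m[2])+np.radians(15),np.hypot(m[0],m[2])),(RM.T@s["wrist_force"]).round(1))
    if np.linalg.norm(s["wrist_force"])>35: break
env.pause(.3); st()
p,d=viewer.read_camera("side"); cv2.imwrite("pics/s2.png",p[:,:,::-1])
```

```text
0.12 t6.08 [ 0.5817 -0.2135  0.1987] F [ 4.6 -2.   2.7] M [-0.64 -1.34  0.22] w0.0252
   ang 0.107 r 0.1698 Fm [ 4.8 -1.3  2.7]
0.24 t6.49 [ 0.5629 -0.2113  0.2016] F [ 5.3 -3.8  6.6] M [-0.83 -1.58  0.19] w0.0253
   ang 0.219 r 0.1708 Fm [ 5.8 -3.   6.6]
0.36 t6.90 [ 0.5426 -0.2083  0.2007] F [ 4.5 -2.7  6.8] M [-0.85 -1.51  0.21] w0.0250
   ang 0.339 r 0.1702 Fm [ 4.8 -2.1  6.8]
0.48 t7.31 [ 0.5228 -0.2053  0.1973] F [ 5.  -2.4  5.6] M [-0.84 -1.48  0.25] w0.0250
   ang 0.459 r 0.1696 Fm [ 5.3 -1.6  5.6]
0.60 t7.72 [ 0.5035 -0.2025  0.1917] F [ 5.5 -4.1  5.1] M [-0.82 -1.53  0.19] w0.0251
   ang 0.579 r 0.1691 Fm [ 6.  -3.2  5.1]
0.70 t8.07 [ 0.4881 -0.2002  0.1852] F [ 5.8 -3.3  6. ] M [-0.86 -1.66  0.21] w0.0253
   ang 0.679 r 0.1687 Fm [ 6.2 -2.4  6. ]
0.80 t8.43 [ 0.4733 -0.1981  0.1773] F [ 6.  -4.   5.9] M [-0.91 -1.58  0.19] w0.0251
   ang 0.779 r 0.1683 Fm [ 6.5 -3.1  5.9]
0.88 t8.75 [ 0.4624 -0.1965  0.1699] F [ 5.8 -3.5  6.1] M [-0.89 -1.69  0.19] w0.0250
   ang 0.858 r 0.1678 Fm [ 6.3 -2.6  6.1]
0.93 t9.01 [ 0.4557 -0.1955  0.1648] F [ 6.  -3.4  7.6] M [-0.88 -1.68  0.2 ] w0.0254
   ang 0.908 r 0.1677 Fm [ 6.4 -2.5  7.6]
0.96 t9.26 [ 0.4523 -0.1951  0.1618] F [ 6.5 -4.   7.4] M [-0.94 -1.81  0.28] w0.0254
   ang 0.936 r 0.1674 Fm [ 7.1 -3.   7.4]
 t9.56 [ 0.4524 -0.1951  0.1619] F [ 4.8 -3.   6.8] M [-0.95 -1.79  0.29] w0.0253
```

View pics/s2.png

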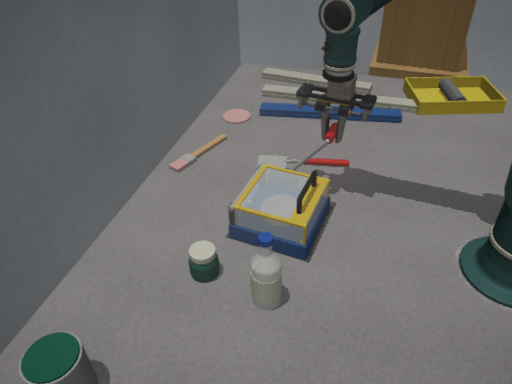

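The lever is still held (grip at about (332,132)) and reads about 0.94 rad. I'll push on a little to feel the stop.

Run:
```python
from h import *
R=tool(); off=RM@np.array([.001,0,0])+[0,0,-.0015]
for a in [.99,1.02,1.05]:
    env.movel(grip(a)+off+D,R,rate=.05); env.pause(.15); s=st("%.2f"%a)
    m=RM.T@(s["ee_pos"]-D-O)-[.04,-.19,.05]
    F=RM.T@s["wrist_force"]; print("   ang %.3f"%(np.arctan2(-m[0],m[2])+np.radians(15)),F.round(1))
    if F[0]>12 or F[2]>16: break
env.pause(.3)
```

```text
0.99 t10.01 [ 0.4505 -0.1949  0.1599] F [ 6.5 -4.  13.8] M [-0.85 -1.91  0.35] w0.0252
   ang 0.951 [ 7.  -3.  13.8]
1.02 t10.41 [ 0.4495 -0.1948  0.1587] F [ 9.5 -3.1 23.9] M [-0.66 -1.97  0.22] w0.0253
   ang 0.961 [ 9.8 -1.7 23.9]
```

The stop is clearly felt: the vertical force rose to 24 N and the motion stalled at about 0.95. Now I'll ease it back.

Run:
```python
from h import *
R=tool(); off=RM@np.array([.001,0,0])+[0,0,-.0015]
for a in [.9,.8,.68,.56,.44,.32,.2,.1,.03,-.01,-.03]:
    env.movel(grip(a)+off+D,R,rate=.07)
    s=env.sense(); m=RM.T@(s["ee_pos"]-D-O)-[.04,-.19,.05]
    print("%.2f t%.2f ang %.3f r %.4f w%.4f"%(a,s["t"],np.arctan2(-m[0],m[2])+np.radians(15),np.hypot(m[0],m[2]),s["gripper_width"]),(RM.T@s["wrist_force"]).round(1))
    if (RM.T@s["wrist_force"])[0]<-15: break
env.pause(.4); s=st(); print((RM.T@s["wrist_force"]).round(1))
p,d=viewer.read_camera("side"); cv2.imwrite("pics/s3.png",p[:,:,::-1])
p,d=viewer.read_camera("wrist"); cv2.imwrite("pics/w3.png",p[:,:,::-1])
```

```text
0.90 t11.15 ang 0.890 r 0.1676 w0.0254 [ 6.8 -4.   0.4]
0.80 t11.54 ang 0.795 r 0.1678 w0.0253 [ 5.9 -2.3 -0.9]
0.68 t11.98 ang 0.676 r 0.1681 w0.0256 [ 4.1 -2.3 -0.2]
0.56 t12.43 ang 0.553 r 0.1683 w0.0251 [ 3.1 -0.7  1. ]
0.44 t12.87 ang 0.433 r 0.1684 w0.0251 [2.1 1.8 2.2]
0.32 t13.31 ang 0.312 r 0.1682 w0.0257 [0.9 2.3 0.6]
0.20 t13.75 ang 0.191 r 0.1684 w0.0248 [0.5 3.8 0.1]
0.10 t14.14 ang 0.093 r 0.1686 w0.0249 [1.4 4.1 0.4]
0.03 t14.46 ang 0.024 r 0.1686 w0.0252 [-0.1  4.6  0.8]
-0.01 t14.71 ang -0.016 r 0.1687 w0.0252 [-1.1  5.6  0.5]
-0.03 t14.96 ang -0.025 r 0.1686 w0.0252 [-7.8  5.6  6.3]
 t15.36 [ 0.6029 -0.216   0.1927] F [-7.1  6.9  6. ] M [1.51 1.69 0.31] w0.0253
[-8.1  5.8  6. ]
```

View pics/s3.png

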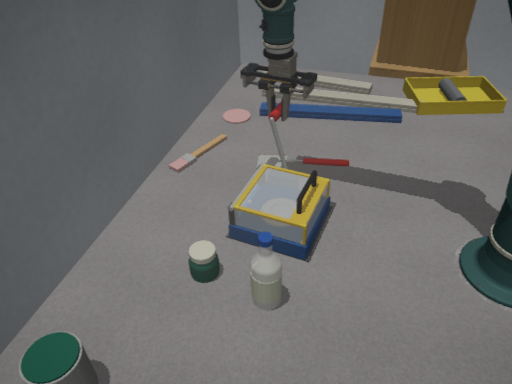

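View pics/w3.png

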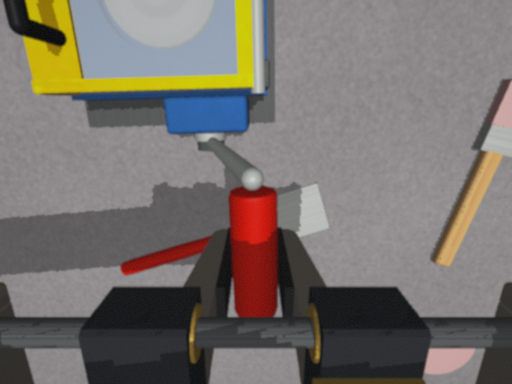

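The rest stop is felt: the x force reversed to -8 N, and the lever leans back as it did at the start. I'll release it and go to the handle.

Run:
```python
from h import *
effector.release(); st("rel")
s=env.sense(); env.movel(s["ee_pos"]+[0,0,.09],rate=.12)
env.movel(handle(0)+[0,0,.07],tool(),rate=.2); s=st("above")
p,d=viewer.read_camera("wrist"); cv2.imwrite("pics/w4.png",p[:,:,::-1])
print([(np.round(x["at"],4).tolist(),round(x["score"],2)) for x in tip_of("wrist","cover_handle")[:2]], handle(0))
viewer.read_camera("top")
print([(np.round(x["at"],4).tolist(),round(x["score"],2)) for x in tip_of("top","lever_grip")[:2]], grip(0))
```

```text
rel t16.52 [ 0.6052 -0.2165  0.1923] F [0.8 0.1 0.4] M [-0.03 -0.04 -0.02] w0.0918
above t18.85 [ 0.48   -0.007   0.2152] F [ 0.1 -0.5 -0.9] M [-0.02 -0.12 -0.03] w0.0917
[([0.4776, -0.0101, 0.1452], 0.94)] [ 0.4793916  -0.00603488  0.145     ]
[([0.6013, -0.2151, 0.2142], 0.64)] [ 0.59934348 -0.21558754  0.21420739]
```

View pics/w4.png

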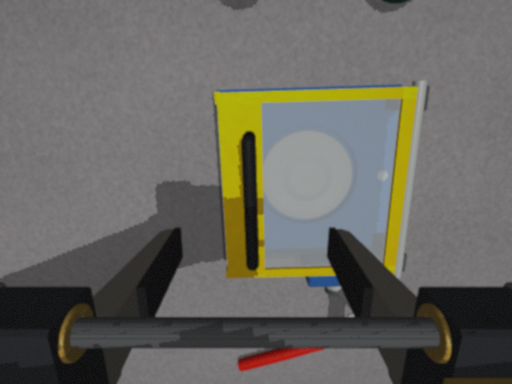

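The bar sits at column 250, between the open fingers, and the wrist estimate agrees to 4 mm. I'll descend, grasp and raise it.

Run:
```python
from h import *
env.movel(handle(0)+D,tool(),rate=.08); st("down")
effector.grasp(45); s=st("grip")
print("pt machine", RM.T@(s["ee_pos"]-s["tcp_rot"][:,1]*.019-O))
if .008<s["gripper_width"]<.016:
    h=s["ee_pos"]-handle(0)-D; h[2]=0
    for a in [.05,.1,.15]:
        env.movel(handle(a)+h+D,tool(),rate=.05); s=st("%.2f"%a); print(np.round(RM.T@s["wrist_force"],1))
p,d=viewer.read_camera("side"); cv2.imwrite("pics/s5.png",p[:,:,::-1])
```

```text
down t20.31 [ 0.4798 -0.006   0.1265] F [ 0.7 -0.5  0.4] M [-0.07 -0.06  0.01] w0.0914
grip t21.52 [ 0.4766 -0.0057  0.1256] F [-7.9  1.6  5.9] M [0.18 1.58 0.16] w0.0110
pt machine [-6.77004540e-02 -5.99328388e-05  1.44637538e-01]
0.05 t21.82 [ 0.4791 -0.006   0.1336] F [ 2.8  0.8 -6.8] M [ 0.21 -0.26  0.18] w0.0105
[ 2.7  1.2 -6.8]
0.10 t22.12 [ 0.4819 -0.0064  0.1414] F [ 1.8  0.9 -6.9] M [ 0.24 -0.23  0.18] w0.0105
[ 1.6  1.1 -6.9]
0.15 t22.43 [ 0.485  -0.0067  0.1489] F [ 1.8  2.5 -6.5] M [ 0.51 -0.14  0.17] w0.0111
[ 1.5  2.7 -6.5]
```

View pics/s5.png

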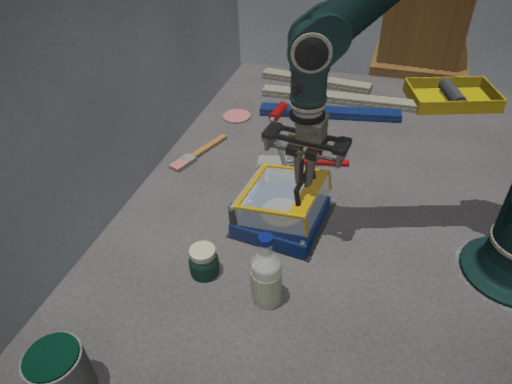

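The cover is lifting and the handle is held at (305,175). Continuing to 60 degrees.

Run:
```python
from h import *
h=RM@np.array([-.002,0,0])
for a in [.25,.35,.45,.55,.65,.75,.85,.95,1.0,1.047]:
    env.movel(handle(a)+h+D,tool(),rate=.06); s=env.sense()
    m=RM.T@(s["ee_pos"]-D-O)-[.09,0,.1]
    F=RM.T@s["wrist_force"]
    print("%.2f t%.2f ang %.3f r %.4f w%.4f"%(a,s["t"],np.arctan2(m[2],-m[0])-np.arctan2(.045,.155),np.hypot(m[0],m[2]),s["gripper_width"]),F.round(1),s["moment"].round(2))
    if np.linalg.norm(F)>40: break
env.pause(.3); st()
for c in ("side","top","wrist"):
    p,d=viewer.read_camera(c); cv2.imwrite(f"pics/{c}6.png",p[:,:,::-1])
    print(c,[(np.round(x["at"],4).tolist(),round(x["score"],2)) for x in tip_of(c,"cover_handle")[:2]])
print(handle(1.047))
```

```text
0.25 t22.91 ang 0.242 r 0.1642 w0.0108 [-4.4  3.1 -3.9] [0.79 1.11 0.15]
0.35 t23.32 ang 0.340 r 0.1645 w0.0105 [-7.4  3.3 -1.9] [1.   1.47 0.19]
0.45 t23.74 ang 0.436 r 0.1647 w0.0109 [-8.5  3.8 -0.5] [1.14 1.99 0.17]
0.55 t24.16 ang 0.534 r 0.1651 w0.0104 [-10.7   3.9   4.4] [1.21 2.43 0.18]
0.65 t24.57 ang 0.634 r 0.1654 w0.0103 [-12.2   3.6   9. ] [1.27 3.   0.17]
0.75 t24.99 ang 0.736 r 0.1657 w0.0106 [-13.3   4.3  13.4] [1.41 3.34 0.17]
0.85 t25.41 ang 0.843 r 0.1654 w0.0111 [-10.5   3.8  12. ] [1.26 2.54 0.2 ]
0.95 t25.82 ang 0.944 r 0.1650 w0.0107 [-7.7  5.1  9.3] [1.32 1.98 0.27]
1.00 t26.11 ang 0.996 r 0.1647 w0.0107 [-6.   4.7  8.1] [1.27 1.5  0.24]
1.05 t26.38 ang 1.042 r 0.1646 w0.0107 [-6.4  5.   7.1] [1.31 1.4  0.18]
 t26.68 [ 0.5932 -0.0204  0.2406] F [-5.6  5.9  6.6] M [1.32 1.39 0.24] w0.0107
side [([0.5995, -0.0208, 0.2571], 0.79), ([0.5982, -0.2167, 0.2125], 0.64)]
top [([0.5955, -0.0207, 0.2606], 0.55)]
wrist [([0.5961, -0.0234, 0.2579], 0.87)]
[ 0.59460742 -0.0228762   0.25672632]
```

View pics/side6.png

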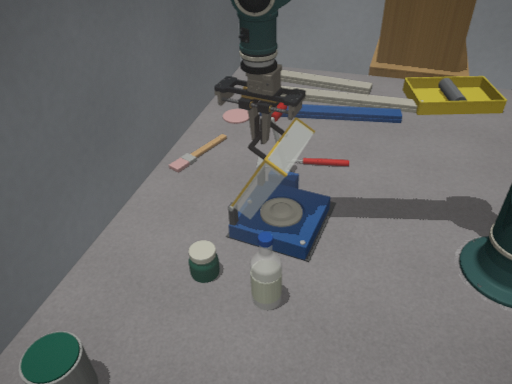

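View pics/wrist6.png

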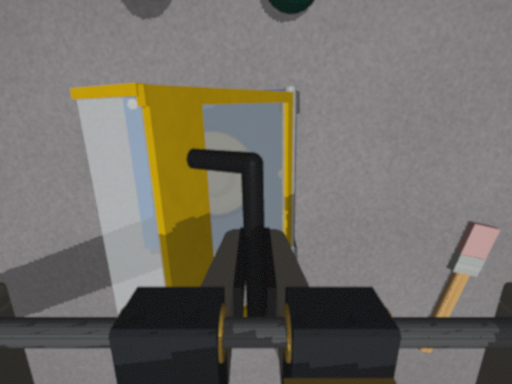

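View pics/top6.png

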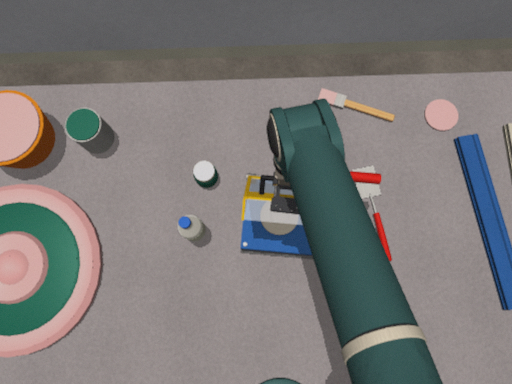

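The cover is open at about 60 degrees with the rosette in its mould at (281,212). The lever is back at rest at (279,110), and the bottle, jar and scraper haven't moved. The pose-based angle is 1.04 rad and the network points imply about 1.06; both fall inside 0.96–1.135. Handing in.

Run:
```python
from h import *
for n in ["bottle","paint_jar","scraper","rosette","lever_grip"]:
    print(n,[(np.round(x["at"],4).tolist(),round(x["score"],2)) for x in tip_of("side",n)[:1]])
s=st(); print(np.abs(s["joint_velocities"]).max())
print(workorder.finish_job())
```

```text
bottle [([0.5096, 0.2271, 0.0054], 0.64)]
paint_jar [([0.6738, 0.1927, -0.0044], 0.61)]
scraper [([0.5437, -0.2959, 0.0054], 0.68)]
rosette [([0.5372, -0.0133, 0.0362], 0.71)]
lever_grip [([0.5993, -0.2185, 0.2119], 0.75)]
 t27.23 [ 0.5932 -0.0203  0.2406] F [-4.9  5.3  7. ] M [1.29 1.35 0.19] w0.0107
0.0018071164819013859
the job is handed in; nothing more can be done
None
```

I carried out the whole sequence and handed the job in at about 27 s, with the arm still holding the cover open. The hand-in gives no verdict, so success is judged only from my own checks.

- **Lever:** With the cover shut, I pulled it until the stop was clearly felt: the upward force rose to 24 N and motion stalled at about 0.95 rad. I then eased it back in the grip over about 4 s until its rest stop pushed back, and only then released it. It was still at rest at the end, with the grip point within about 4 mm of its rest position.
- **Cover:** It is held by the handle at about 60°. The arm's pose gives 1.04 rad and the camera points about 1.06, against the required 0.96–1.135. The arm was standing still, and the bar was firmly held (finger opening 10.7 mm on a 12 mm bar, wrist force about 10 N).
- **Rosette:** It was still seen in the mould. It was not detected before the cover was raised, so I have no start position to compare it with.
- **Bottle, jar and scraper:** All were within 5 mm of where they first appeared, which is about the detection error.

One small disagreement: during the lever arc the measured radius came out at 167–171 mm against the nominal 170 mm. On the cover arc it was about 165 mm against 161 mm. That points to a 2–3 mm error in my fitted machine pose, roughly 0.02 rad of cover angle, which still leaves margin.

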